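# Turn the tube block square to the stop rail

## Robot

A 6-joint arm with a two-finger parallel gripper is mounted at the origin on the work surface. World frame = base frame: x ahead of the robot, y to its left, z up, the work surface at z = 0. Lengths are in m, angles in rad, forces in N, time in s.
With the tool pointing down it reaches from about 0.3 to 0.775 m from the base axis. Payload 14.6 kg.
Tool frame: the origin (TCP) lies between the finger pads; the fingertips stand 8 mm ahead of it and the grasp point (between the pads) lies 11 mm behind it (arm.finger_overhang is the distance from the TCP to the fingertips, in m); z points along the fingers, y is the direction in which the jaws open and shut (so a half turn about z gives the same grasp; the last joint's range is limited). The gripper opens to 94 mm and grips with 3 to 60 N. Pads are 16 mm wide; open, the fingers measure 119 mm over their backs; the gripper's body (75 mm by 177 mm) begins 78 mm behind the grasp point.
Start: joints at [-1.333, 0.3, 1.521, -0, 1.321, -0.067], TCP at [0.165, -0.525, 0.213] pointing down, gripper open.
Joint ranges: [-3.03, 3.03], [-0.79, 2.21], [0.23, 2.52], [-1.04, 4.18], [0, 3.07], [-2.55, 2.55]. Speed limits (rad/s): [2.22, 2.22, 2.57, 3.14, 3.14, 3.14].

## Interface

Orientations are given as a unit quaternion [w, x, y, z].
In Python, from bench import arm gives the robot as it stands. The module is installed in compiled form; this text tells all that it offers.
- The arm moves only by the tool apply_moves, never from a script. Its argument "plan" is one flat list of numbers, 7 for each row, row after row: the opening, from -1 (shut) to 1 (fully open), so that 0 is half open, then the shift along the tool's x, y, z in mm, then the turn, a rotation vector about the tool's x, y, z in rad. In form: [jaw, dx, dy, dz, rx, ry, rz, jaw, dx, dy, dz, rx, ry, rz, ...]. A call has exactly 10 rows; each row is the pose to reach, as a shift and turn from the pose commanded when the call began, along the tool's axes at that moment; what a row does not reach only later rows make up. A row lasts 1/12 s, in which the tool goes at most 41.7 mm and 7.16 degrees, less where a joint would pass 70% of its speed; a pose out of reach is approached as far as the arm can. A call with a gripper value outside its range is refused whole. The fingers move at their own pace and stop on an object; "newtons" is the grip in N (left out, the last holds). Time passes only in rows, so rows that repeat a pose let the fingers close, or fill a call up. It gives the time, the measured TCP pose, the force and the opening at its end, in the units of the state.
- arm.get_obs(): the state, without advancing time (a new reading comes with each control period).
- arm.camera(name): name is "side" or "top"; returns a dict with "pixels" (480x640x3 uint8, red, green, blue), "mtx" (3x3 intrinsics, pixels), "xyz" and "orientation" of the camera in the world. Camera axes: x right, y down, z forward; pixel columns grow to the right and rows downward; lengths in m; the calibration is good to about 2 mm. A picture is of the moment at which its call begins. There is no depth.
- arm.close_job(): hands the job in, once; it reports no verdict.
The state is a dict: "clock": time; "qpos": joint angles; "qd": joint speeds; "joint_efforts": joint torques, N m; "tool_pos": TCP position; "tool_rot": TCP orientation; "contact_force": force on the tool from outside, world axes, zero at the start; "torque": the same for the moment, N m; "grip_width": opening from 0.0 (shut) to 1.0 (fully open).
Only numpy, scipy, OpenCV 4.12 (cv2) and the standard library are available. Lean on these libraries where they do the work, as an engineer would, in place of code of your own. Each camera call takes 0.05 s, during which the arm holds its last target. There are 200 camera calls.

## Task

Push the heavy aluminium tube block round by its corners until one of its long sides faces the stop rail, then push it on until that side sits flush along the rail with the block centred on the rail's little post. Turn it before it gets there, so that it does not run into the rail crooked. Push only against the block's sides, never lift, tip or press on top of it, and leave the flask, the jar and the roll of tape where they stand.

Things in the scene. Friction and masses are not known exactly. Their poses are not given: they have to be found in the camera images.
- block: Heavy aluminium slab with a 4 x 6 grid of dark round wells on top: 90 mm along x, 130 mm along y, 40 mm high, 0.7 to 1 kg, loose, slides at some 3 to 7 N. Origin: centre of its underside, z up. Its long sides are the +x and -x faces, 45 mm from the origin (either may go to the rail); its ends the +y and -y faces, 65 mm off. Starts askew or end-on, its origin about 0.13 m short of the rail.
- rail: Low steel rail fixed to the table, 260 mm long (its y), 25 mm thick, 30 mm high. Origin: on the table, middle of the near face, which looks to the robot; +x points away from the robot into the rail. Home for the block's origin is x = -45 mm, y = 0 in this frame. A post 20 mm wide stands on the rail's middle, 12.5 mm behind the near face, its top 68 mm above the table.
- flask: Conical glass flask with black stopper, 86 mm wide at the foot, 142 mm high, loose, to the left of the rail (robot's view). Origin at the centre of its underside. Not to be disturbed.
- jar: Glass jar with metal lid, 72 mm in diameter, 95 mm high, loose, to the right of the rail. Origin at the centre of its underside. Not to be disturbed.
- tape: Flat roll of tape, 76 mm in diameter, 20 mm high, loose, lying beyond the rail. Origin at the centre of its underside. Not to be disturbed.
Not all that is in view belongs to the job. Of the things that look like the block, take the one that is farthest to the robot's left at the start.

How it is judged:
At the end, for the whole second after the job is handed in: The block lies flat and still with a long side parallel to the rail within 0.05 rad (3 degrees), that side within 5 mm of the rail's near face measured at the block's middle, and the block's middle within 20 mm of the post along the rail (angle between the x axis of block and the x axis of rail, either way round below 0.05 rad and x of block in the frame of rail between -0.05 and -0.04 m and y of block in the frame of rail between -0.02 and 0.02 m and height (world z) of block below 0.004 m and angle between block's own z axis and vertical below 0.04 rad and linear speed of block below 0.01 m/s); the robot touches nothing.
It fails at once if the block runs into the rail while crooked by more than 0.21 rad (12 degrees) (contact force between block and rail above 0.5 N and angle between the x axis of block and the x axis of rail, either way round above 0.21 rad).
It fails at once if the block is lifted by more than 6 mm or tipped by more than 0.08 rad (height (world z) of block above 0.006 m or angle between block's own z axis and vertical above 0.08 rad).
It fails at once if the fingers press on the top of the block (contact force between the fingers and block above 1 N and x of the grasp point in the frame of block between -0.04 and 0.04 m and y of the grasp point in the frame of block between -0.06 and 0.06 m).
It fails at once if the flask, the jar or the tape is moved by more than 15 mm or tipped (distance of any of flask, jar, tape from where it was at the start of the episode above 0.015 m or angle between any of flask, jar, tape's own z axis and vertical above 0.3 rad).
It also fails if it takes over 61 s, if anything falls off the work surface, if the arm or the gripper's body presses on something with over 40 N, if the wrist force passes 120 N, or if a joint passes its speed limit or range.

## Working session

There is one attempt and no reset: what is moved stays moved. The work goes in short steps, Python scripts to look and compute and a tool call to move; the robot and the scene stay as the last step left them, time stands still between calls to the robot, and variables do not carry over. Pictures are saved under pics/ and viewed, about 8 in all and at most 12, crops included, and the job is handed in when it is done.

Besides the shell and the picture viewer there is one more tool, called as name(argument=value, ...) on one line, values as JSON. apply_moves: Moves the arm, as the interface text tells. Its arguments: {"type":"object","properties":{"plan":{"type":"array"},"newtons":{"type":"number"}},"required":["plan"]}

```bash
mkdir -p pics; cat > h.py <<'E'
import numpy as np, cv2
from bench import arm
from scipy.spatial.transform import Rotation as R
def Rm(q): return R.from_quat([q[1],q[2],q[3],q[0]]).as_matrix()
def ray(c,uv,z):
    uv=np.atleast_2d(uv).astype(float)
    d=np.c_[uv,np.ones(len(uv))]@np.linalg.inv(c['mtx']).T@Rm(c['orientation']).T
    p=np.array(c['xyz']); return p+d*((z-p[2])/d[:,2])[:,None]
def proj(c,X):
    v=(np.atleast_2d(X)-np.array(c['xyz']))@Rm(c['orientation'])@np.array(c['mtx']).T
    return v[:,:2]/v[:,2:]
def snap(n,f):
    c=arm.camera(n); cv2.imwrite('pics/'+f,c['pixels'][:,:,::-1]); return c
E
python3 - <<'E'
from h import *
for n in('top','side'):
    c=snap(n,n+'0.png'); print(n,np.round(c['xyz'],3),np.round(Rm(c['orientation']),3).tolist(),np.array(c['mtx']).round(1).tolist())
o=arm.get_obs(); print(o)
E
```

```text
top [ 0.434 -0.05   1.098] [[0.027, -0.987, 0.159], [-1.0, -0.028, -0.007], [0.012, -0.159, -0.987]] [[440.0, 0.0, 312.6], [0.0, 440.0, 239.5], [0.0, 0.0, 1.0]]
side [0.058 0.832 0.816] [[-0.861, -0.299, 0.411], [-0.508, 0.533, -0.676], [-0.017, -0.791, -0.611]] [[590.3, 0.0, 313.9], [0.0, 590.3, 238.0], [0.0, 0.0, 1.0]]
{'clock': 0.1, 'qpos': array([-1.33261025e+00,  3.00403904e-01,  1.52152186e+00, -1.80433447e-06,
        1.32066100e+00, -6.65939803e-02]), 'qd': array([ 0.00023045, -0.00108554, -0.00151022, -0.00156578, -0.00035148,
       -0.00055437]), 'joint_efforts': array([ 4.36982969e-03, -5.32633102e+01, -3.53280187e+01,  7.10854121e-02,
        2.34783569e-02, -7.55443648e-05]), 'tool_pos': array([ 0.16499406, -0.52443913,  0.21294823]), 'tool_rot': array([-4.95149634e-04,  9.88410937e-01,  1.51801098e-01, -4.34636323e-05]), 'contact_force': array([ 0.27265417,  0.07351739, -0.34622689]), 'torque': array([ 0.00974943,  0.04411677, -0.02177541]), 'grip_width': 0.9981861287193639}
```

View pics/top0.png

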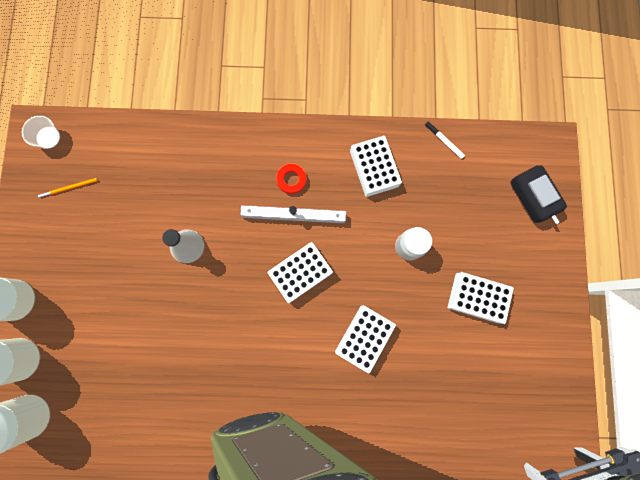

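View pics/side0.png

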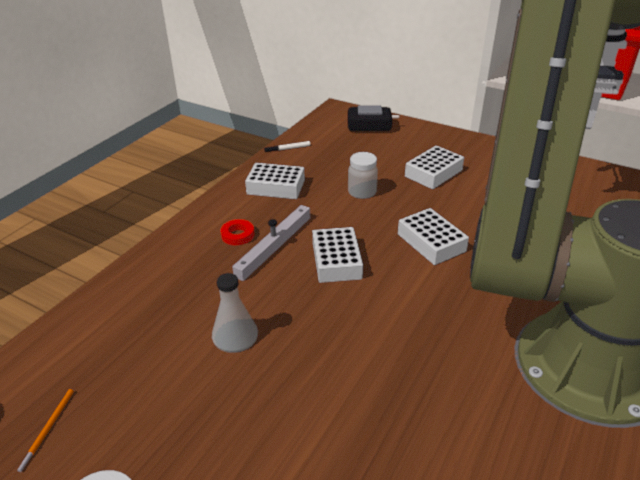

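The top view shows the target block at about (301,272), with rows of wells tilted, and the rail from (241,212) to (346,216) with its post at (293,211). The flask foot is near (190,246), the jar at (414,244) and the tape at (291,179). A look-alike stands at (366,340). The side view agrees.

```bash
cat >> h.py <<'E'
def wells(c,guess,z=0.04,rad=45):
    """block pose from the dark wells in the top face near pixel guess"""
    g=cv2.cvtColor(c['pixels'],cv2.COLOR_RGB2GRAY)
    m=(g<90).astype(np.uint8)
    n,l,s,ce=cv2.connectedComponentsWithStats(m,connectivity=4)
    ok=[ce[i] for i in range(1,n) if 6<=s[i,4]<=150 and max(s[i,2:4])<16 and np.hypot(*(ce[i]-guess))<rad
        and np.mean(g[max(0,int(ce[i][1])-9):int(ce[i][1])+10,max(0,int(ce[i][0])-9):int(ce[i][0])+10]>150)>.25]
    P=ray(c,np.array(ok),z)[:,:2].astype(np.float32)
    (cx,cy),(w,h),a=cv2.minAreaRect(P)
    a=np.radians(a); la=a if w>h else a+np.pi/2   # long direction (block y)
    return len(ok),P.mean(0),np.array([cx,cy]),(w,h),la
def railpose(c):
    g=cv2.cvtColor(c['pixels'],cv2.COLOR_RGB2HSV)
    m=((g[:,:,1]<70)&(g[:,:,2]>120)).astype(np.uint8)
    return m
E
python3 - <<'E'
from h import *
ct=arm.camera('top'); cs=arm.camera('side')
for c,g in((ct,(301,272)),(cs,(337,245)),):
    n,m,c2,s,la=wells(c,g); print(n,m.round(4),c2.round(4),np.round(s,4),np.degrees(la)%180)
for c,g in((ct,(293,214)),(cs,(275,240))):
    m=railpose(c); n,l,s,ce=cv2.connectedComponentsWithStats(m)
    i=min(range(1,n),key=lambda i:np.hypot(*(ce[i]-g)) if s[i,4]>200 else 1e9)
    cn=max(cv2.findContours((l==i).astype(np.uint8),0,1)[0],key=cv2.contourArea)
    print(s[i],cv2.boxPoints(cv2.minAreaRect(cn)).round(1).tolist())
    b=cv2.boxPoints(cv2.minAreaRect(cn)); P=ray(c,b,0.03)[:,:2]; print(P.round(4).tolist(),P.mean(0))
# red tape
h=cv2.cvtColor(ct['pixels'],cv2.COLOR_RGB2HSV);m=((h[:,:,1]>200)&(h[:,:,2]>150)&((h[:,:,0]<5)|(h[:,:,0]>175)));y,x=np.nonzero(m);print('tape',ray(ct,(x.mean(),y.mean()),.02))
print('flask',ray(ct,(190,246),.0),ray(cs,(235,335),0),'jar',ray(ct,(414,243),.095),'other',wells(ct,(366,340)))
a=cv2.resize(ct['pixels'][195:310,225:385],None,fx=4,fy=4,interpolation=0);b=cv2.resize(cs['pixels'][195:285,225:385],None,fx=4,fy=4,interpolation=0)
cv2.imwrite('pics/crop.png',np.vstack([a,b])[:,:,::-1][:600+0] if False else cv2.resize(np.vstack([a,b]),(468,600))[:,:,::-1])
E
```

```text
25 [ 0.5257 -0.0318] [ 0.5304 -0.0361] [0.0605 0.1186] 126.38389968872072
24 [ 0.5244 -0.0249] [ 0.5245 -0.0248] [0.0606 0.1006] 126.20115661621095
[ 240  205  106   18 1246] [[239.8000030517578, 217.1999969482422], [240.5, 204.6999969482422], [345.5, 210.8000030517578], [344.79998779296875, 223.1999969482422]]
[[0.6565, 0.1238], [0.6881, 0.1237], [0.6805, -0.1376], [0.6489, -0.1363]] [ 0.66849497 -0.0065747 ]
[232 233  48  47 551] [[228.5, 270.20001220703125], [266.70001220703125, 224.6999969482422], [279.0, 235.0], [240.8000030517578, 280.5]]
[[0.6843, 0.141], [0.7042, -0.0272], [0.6591, -0.0087], [0.6437, 0.1542]] [0.67282504 0.06484305]
tape [[0.76232574 0.00201057 0.02      ]]
flask [[0.58525757 0.24966639 0.        ]] [[ 5.84888377e-01  2.57660657e-01 -1.11022302e-16]] jar [[ 0.59391816 -0.29175765  0.095     ]] other (24, array([ 0.37173343, -0.18888569], dtype=float32), array([ 0.37176561, -0.18871456]), (0.060587674379348755, 0.1009681448340416), np.float64(2.6348405689941448))
```

View pics/crop.png

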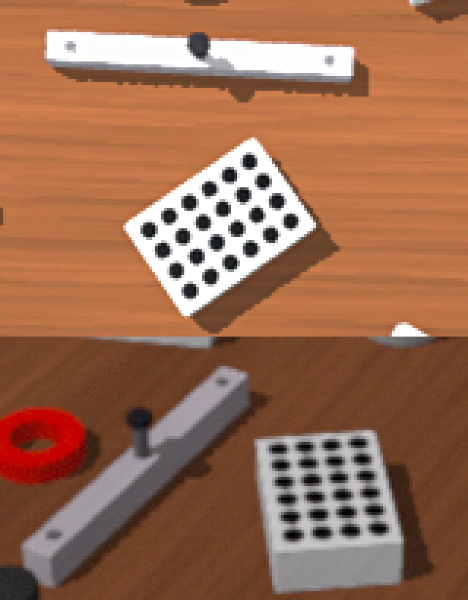

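The crop shows the rail's screw holes at about (249,211) and (338,216) in the top view, and (243,262) and (301,210) in the side view. The wells are clean in both views.

```bash
cat >> h.py <<'E'
def block(ct,cs,gt,gs,rad=38):
    out=[]
    for c,g in((ct,gt),(cs,gs)):
        n,m,c2,s,la=wells(c,g,rad=rad); out.append((n,*c2.round(4),round(np.degrees(la)%180,2),*np.round(s,3)))
    return out
def deltas(tg,psi0=None,p0=None):
    """world targets (x,y,z,yawdeg of tool x) -> tool-axis mm and rz"""
    o=arm.get_obs(); p=o['tool_pos'] if p0 is None else np.array(p0); M=Rm(o['tool_rot'])
    psi=np.arctan2(M[1,0],M[0,0]) if psi0 is None else psi0
    print('tcp',p.round(4),'yaw',np.degrees(psi).round(2),'F',o['contact_force'].round(1),'t',o['clock'],'tilt',M[2].round(4))
    for t in tg:
        d=(np.array(t[:3])-p)@M*1000
        print(t,'->',d.round(1).tolist(),round(-(np.radians(t[3])-psi),3))
E
python3 - <<'E'
from h import *
ct=arm.camera('top'); cs=arm.camera('side')
print(block(ct,cs,(301,272),(337,245)))
for c,h in((ct,[(249.3,211.1),(337.8,215.8)]),(cs,[(243.1,262.4),(300.9,209.8)])):
    P=ray(c,h,.03)[:,:2]; d=P[0]-P[1]; yaw=np.arctan2(-d[0],d[1]); print('holes',P.round(4).tolist(),'mid',P.mean(0).round(4),'L',np.hypot(*d),'yaw',np.degrees(yaw))
    m=P.mean(0)-.0125*np.array([np.cos(yaw),np.sin(yaw)]); print('rail origin',m,'home',m-.045*np.array([np.cos(yaw),np.sin(yaw)]))
print('near edge z0',ray(ct,[(239.8,217.7),(344.8,223.7)],0)[:,:2])
deltas([(.458,-.076,.213,36.3),(.458,-.076,.020,36.3)])
E
```

```text
[(25, np.float64(0.5304), np.float64(-0.0361), np.float64(126.38), np.float64(0.061), np.float64(0.119)), (24, np.float64(0.5246), np.float64(-0.0249), np.float64(126.2), np.float64(0.061), np.float64(0.1))]
holes [[0.6726, 0.1012], [0.6672, -0.1186]] mid [ 0.6699 -0.0087] L 0.21980504574793158 yaw -1.4181832652926156
rail origin [ 0.65740213 -0.00838793] home [ 0.61241591 -0.0072742 ]
holes [[0.6728, 0.1062], [0.6675, -0.1144]] mid [ 0.6702 -0.0041] L 0.22064682449380094 yaw -1.3687927529487214
rail origin [ 0.65767246 -0.0037658 ] home [ 0.6126853  -0.00269085]
near edge z0 [[ 0.66145904  0.12866925]
 [ 0.65372832 -0.13867249]]
tcp [ 0.165  -0.5246  0.2133] yaw 17.46 F [0.  0.7 1.1] t 0.3 tilt [ 0.e+00 -4.e-04 -1.e+00]
(0.458, -0.076, 0.213, 36.3) -> [414.1, -340.0, 0.4] -0.329
(0.458, -0.076, 0.02, 36.3) -> [414.1, -339.9, 193.4] -0.329
```

apply_moves(plan=[1,40,-33,0,0,0,-0.03,1,80,-66,0,0,0,-0.06,1,120,-99,0,0,0,-0.09,1,160,-132,0,0,0,-0.12,1,200,-165,0,0,0,-0.15,1,240,-198,0,0,0,-0.18,1,280,-230,0,0,0,-0.21,1,320,-263,0,0,0,-0.25,1,360,-296,0,0,0,-0.29,1,400,-328,0,0,0,-0.329])

```text
clock: 1.13
tool_pos: [0.3934, -0.1738, 0.2137]
tool_rot: [0.0, 0.95, 0.312, 0.0]
contact_force: [-0.3, -1.4, 0.8]
grip_width: 0.998
```

```bash
python3 - <<'E'
from h import *
deltas([(.458,-.076,.213,36.3),(.458,-.076,.020,36.3)])
E
```

```text
tcp [ 0.3934 -0.1738  0.2137] yaw 36.42 F [-0.3 -1.4  0.8] t 1.1333 tilt [ 3.e-04  6.e-04 -1.e+00]
(0.458, -0.076, 0.213, 36.3) -> [110.0, -40.3, 0.7] 0.002
(0.458, -0.076, 0.02, 36.3) -> [110.0, -40.4, 193.7] 0.002
```

apply_moves(plan=[1,30,-12,0,0,0,0,1,65,-25,0,0,0,0,1,100,-40,0,0,0,0,1,110,-40,0,0,0,0,1,110,-40,35,0,0,0,1,110,-40,70,0,0,0,1,110,-40,100,0,0,0,1,110,-40,120,0,0,0,1,110,-40,130,0,0,0,1,110,-40,130,0,0,0])

```text
clock: 1.97
tool_pos: [0.4568, -0.0784, 0.0819]
tool_rot: [-0.001, 0.95, 0.311, -0.001]
contact_force: [0.7, -0.1, -0.7]
grip_width: 1.001
```

```bash
python3 - <<'E'
from h import *
deltas([(.458,-.076,.020,36.3)])
snap('side','s1.png')
E
```

```text
tcp [ 0.4568 -0.0784  0.0819] yaw 36.3 F [ 0.7 -0.1 -0.7] t 1.9667 tilt [-0.0021 -0.0025 -1.    ]
(0.458, -0.076, 0.02, 36.3) -> [2.5, -1.1, 61.9] -0.0
```

View pics/s1.png

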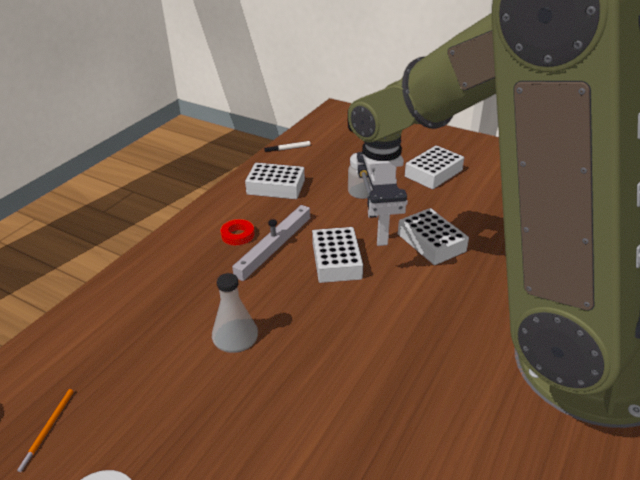

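The side view shows the fingers, about (383,240), hanging in the clear gap between the target (338,253) and the look-alike (433,235). It is safe to descend.

apply_moves(plan=[1,0,0,20,0,0,0,1,0,0,35,0,0,0,1,1,0,48,0,0,0,1,2,0,56,0,0,0,1,2,0,60,0,0,0,1,2,0,60,0,0,0,1,2,0,60,0,0,0,1,5,-1,60,0,0,0,1,8,-1,60,0,0,0,1,10,-1,60,0,0,0])

```text
clock: 2.85
tool_pos: [0.4658, -0.0714, 0.024]
tool_rot: [0.0, 0.95, 0.312, 0.0]
contact_force: [-0.3, -0.8, 0.2]
grip_width: 0.998
```

```bash
python3 - <<'E'
from h import *
u=np.array([-np.sin(np.radians(36.3)),np.cos(np.radians(36.3))]);v=np.array([u[1],-u[0]])
c=np.array([.525,-.027])
deltas([(*(c-d*v),.02,36.3) for d in(.06,.053,.038)])
print(block(arm.camera('top'),arm.camera('side'),(301,272),(337,245)))
E
```

```text
tcp [ 0.4658 -0.0714  0.024 ] yaw 36.32 F [-0.3 -0.8  0.2] t 2.85 tilt [ 7.e-04  7.e-04 -1.e+00]
(np.float64(0.4766443030650891), np.float64(-0.06252079072795318), 0.02, 36.3) -> [14.0, -0.8, 4.0] 0.0
(np.float64(0.4822858010408287), np.float64(-0.05837669847635864), 0.02, 36.3) -> [21.0, -0.7, 4.0] 0.0
(np.float64(0.49437472527455645), np.float64(-0.049496500794370346), 0.02, 36.3) -> [36.0, -0.7, 4.0] 0.0
[(17, np.float64(0.5183), np.float64(-0.0449), np.float64(125.8), np.float64(0.091), np.float64(0.119)), (24, np.float64(0.5247), np.float64(-0.025), np.float64(126.2), np.float64(0.061), np.float64(0.101))]
```

apply_moves(plan=[1,4,0,2,0,0,0,1,8,0,3,0,0,0,1,11,-1,3,0,0,0,1,14,-1,3,0,0,0,1,17,-1,3,0,0,0,1,20,-1,3,0,0,0,1,22,-1,3,0,0,0,1,24,-1,3,0,0,0,1,26,-1,3,0,0,0,1,28,-1,3,0,0,0])

```text
clock: 3.78
tool_pos: [0.4868, -0.0544, 0.0204]
tool_rot: [-0.0, 0.95, 0.312, -0.001]
contact_force: [-5.4, -4.3, 4.1]
grip_width: 0.998
```

```bash
python3 - <<'E'
from h import *
print(block(arm.camera('top'),arm.camera('side'),(301,267),(332,243)))
deltas([])
E
```

```text
[(9, np.float64(0.5584), np.float64(-0.0186), np.float64(104.8), np.float64(0.037), np.float64(0.118)), (24, np.float64(0.5307), np.float64(-0.0202), np.float64(125.81), np.float64(0.062), np.float64(0.101))]
tcp [ 0.4871 -0.0543  0.0204] yaw 36.32 F [-2.8 -2.4  1.1] t 3.8833 tilt [-6.e-04 -2.e-04 -1.e+00]
```

apply_moves(plan=[1,3,0,0,0,0,0,1,6,0,0,0,0,0,1,8,0,0,0,0,0,1,10,-1.6,0,0,0,0.03,1,12,-3.2,0,0,0,0.06,1,14,-4.7,0,0,0,0.09,1,16.2,-6.1,0,0,0,0.12,1,19,-7.9,0,0,0,0.16,1,22,-9.6,0,0,0,0.2,1,25,-11.2,0,0,0,0.24])

```text
clock: 4.72
tool_pos: [0.5002, -0.0303, 0.0204]
tool_rot: [-0.0, 0.981, 0.195, -0.001]
contact_force: [-5.8, -2.5, 3.3]
grip_width: 0.996
```

```bash
python3 - <<'E'
from h import *
cs=snap('side','s2.png')
g=proj(cs,(.545,-.01,.04))[0]; print(g)
n,m,c2,s,la=wells(cs,g,rad=38); print(n,m,c2,s,np.degrees(la))
deltas([])
E
```

```text
[324.39174247 246.95871647]
18 [0.55261797 0.00412391] [ 0.55032939 -0.00779123] (0.060372494161129, 0.10021491348743439) 112.22949409484863
tcp [ 0.5005 -0.0299  0.0204] yaw 22.29 F [-3.3 -1.6  2.2] t 4.7667 tilt [-9.e-04 -4.e-04 -1.e+00]
```

apply_moves(plan=[1,2.6,-2.2,0,0,0,0.04,1,5.4,-4.2,0,0,0,0.08,1,8.2,-6.1,0,0,0,0.12,1,11,-7.9,0,0,0,0.16,1,14,-9.6,0,0,0,0.2,1,17,-11.2,0,0,0,0.24,1,20,-12.7,0,0,0,0.28,1,23.2,-14,0,0,0,0.32,1,26.8,-15.4,0,0,0,0.365,1,30.7,-16.6,0,0,0,0.413])

```text
clock: 5.6
tool_pos: [0.5221, -0.003, 0.0204]
tool_rot: [-0.0, 1.0, -0.01, -0.001]
contact_force: [-7.5, -0.4, 4.6]
grip_width: 1.002
```

```bash
python3 - <<'E'
from h import *
cs=snap('side','s3.png')
g=proj(cs,(.576,-.003,.04))[0]; print(g)
n,m,c2,s,la=wells(cs,g,rad=38); print(n,m,c2,s,np.degrees(la))
deltas([])
E
```

```text
[310.06301701 244.29377626]
10 [0.5824727  0.02985507] [0.57669997 0.02803104] (0.03891672194004059, 0.06026573106646538) 179.14175415039062
tcp [ 0.5227 -0.0027  0.0204] yaw -1.38 F [-4.   0.6  1.7] t 5.65 tilt [-1.e-03 -3.e-04 -1.e+00]
```

View pics/s3.png

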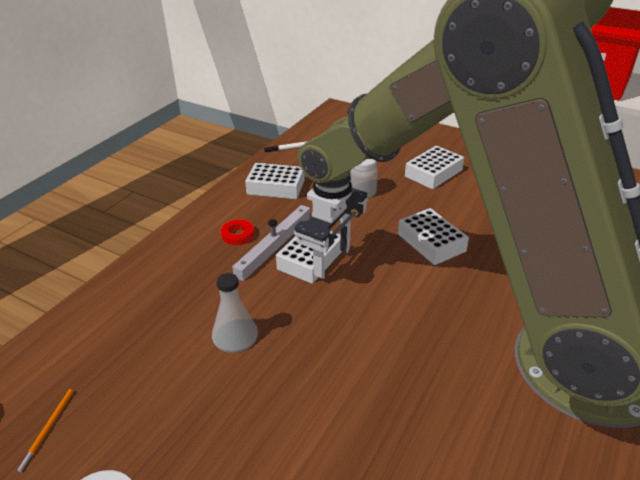

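The view shows the block parallel to the rail and about 35 mm short of it, with its middle opposite the post. The fingers are flush on the near side. Next I push straight on and creep the last few millimetres.

apply_moves(plan=[1,4,0,0,0,0,0,1,8,0,0,0,0,0,1,12,0,0,0,0,0,1,16,0,0,0,0,0,1,19,0,0,0,0,0,1,22,0,0,0,0,0,1,25,0,0,0,0,0,1,27,0,0,0,0,0,1,29,0,0,0,0,0,1,30,0,0,0,0,0])

```text
clock: 6.48
tool_pos: [0.5521, -0.0038, 0.0203]
tool_rot: [-0.0, 1.0, -0.009, -0.001]
contact_force: [-7.6, 0.4, 5.5]
grip_width: 1.003
```

apply_moves(plan=[1,0.5,0,0,0,0,0,1,1,0,0,0,0,0,1,1.5,0,0,0,0,0,1,2,0,0,0,0,0,1,2.5,0,0,0,0,0,1,3,0,0,0,0,0,1,3.5,0,0,0,0,0,1,4,0,0,0,0,0,1,4.5,0,0,0,0,0,1,5,0,0,0,0,0])

```text
clock: 7.32
tool_pos: [0.5569, -0.0039, 0.0203]
tool_rot: [-0.0, 1.0, -0.009, -0.001]
contact_force: [-7.3, 0.6, 3.8]
grip_width: 1.002
```

apply_moves(plan=[1,0.3,0,0,0,0,0,1,0.6,0,0,0,0,0,1,0.9,0,0,0,0,0,1,1.2,0,0,0,0,0,1,1.5,0,0,0,0,0,1,1.8,0,0,0,0,0,1,2.1,0,0,0,0,0,1,2.4,0,0,0,0,0,1,2.7,0,0,0,0,0,1,3,0,0,0,0,0])

```text
clock: 8.15
tool_pos: [0.5592, -0.004, 0.0202]
tool_rot: [-0.0, 1.0, -0.009, -0.002]
contact_force: [-14.3, -0.6, 10.0]
grip_width: 0.999
```

The force has doubled and the tool lags, so the block has reached the rail. I give it one gentle seating nudge, then back off.

apply_moves(plan=[1,0.4,0,0,0,0,0,1,0.8,0,0,0,0,0,1,1,0,0,0,0,0,1,1,0,0,0,0,0,1,-1,0,0,0,0,0,1,-5,0,0,0,0,0,1,-15,0,0,0,0,0,1,-30,0,0,0,0,0,1,-50,0,0,0,0,0,1,-70,0,0,0,0,0])

```text
clock: 8.98
tool_pos: [0.49, -0.0027, 0.0203]
tool_rot: [-0.0, 1.0, -0.009, 0.0]
contact_force: [-0.4, 0.3, -0.1]
grip_width: 0.998
```

apply_moves(plan=[1,-20,0,-30,0,0,0,1,-40,0,-70,0,0,0,1,-60,0,-105,0,0,0,1,-75,0,-140,0,0,0,1,-85,0,-170,0,0,0,1,-90,35,-180,0,0,0,1,-90,75,-180,0,0,0,1,-90,115,-180,0,0,0,1,-90,150,-180,0,0,0,1,-90,180,-180,0,0,0])

```text
clock: 9.82
tool_pos: [0.3968, -0.1832, 0.2007]
tool_rot: [0.0, 1.0, -0.009, 0.001]
contact_force: [0.4, 0.7, -0.2]
grip_width: 0.998
```

```bash
python3 - <<'E'
from h import *
ct=snap('top','t4.png'); cs=snap('side','s4.png')
for c in(ct,cs):
    g=proj(c,(.6125,-.004,.04))[0]; n,m,c2,s,la=wells(c,g,rad=32 if c is ct else 38); print(g,n,m,c2,s,np.degrees(la)%180)
deltas([])
a=cv2.resize(ct['pixels'][190:280,225:385],None,fx=3.5,fy=3.5); b=cv2.resize(cs['pixels'][195:275,215:375],None,fx=3.5,fy=3.5)
cv2.imwrite('pics/c4.png',np.vstack([a,b])[:,:,::-1])
E
```

```text
[290.71238403 235.52336344] 25 [ 0.6161925  -0.00722442] [ 0.63014734 -0.0076055 ] (0.10022388398647308, 0.09366153925657272) 88.84687805175781
[295.71316279 238.88796193] 24 [ 0.61285156 -0.00343591] [ 0.61301398 -0.00338199] (0.1000962108373642, 0.06116633489727974) 89.12542724609375
tcp [ 0.3969 -0.184   0.2003] yaw -1.25 F [-0.1  0.1 -0. ] t 9.9167 tilt [ 7.e-04  6.e-04 -1.e+00]
```

View pics/c4.png

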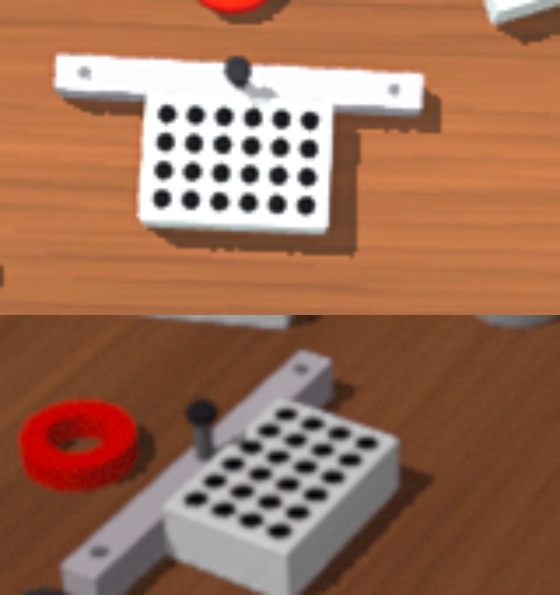

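The crop shows the block flush along the rail and centred on the post. In the side view it measures (0.6130, -0.0034), against a home of (0.6127, -0.0027). I'm handing in.

```bash
python3 -c "
from bench import arm
print(arm.close_job())"
```

```text
the job is handed in; nothing more can be done
None
```

The block now sits flush along the stop rail, centred on the post. I handed the job in at about 10 s on the robot's clock; no verdict was reported.

**What I did:** I set both open fingers low against the block's near long side and turned it about 38° while still clear of the rail. Then I pushed it straight on until the force rose from about 7 N to 14 N at the rail, gave it a small nudge to seat it, and backed the arm away.

**Last checks:**

| Check | Result | Limit |
|---|---|---|
| Distance along x from home (side camera) | about 0.3 mm | 5 mm |
| Offset from the post (side camera) | about 1 mm | 20 mm |
| Angle to the rail (side camera) | about 0.5° | 3° |
| Force on the tool after backing off | about 0 N | no contact |

**What disagreed:**
- **Camera offset:** The two cameras disagree by about 4 mm along the rail in absolute position. Measured against the rail in its own view, each puts the block within about 1 mm of home along the rail.
- **Top camera:** Its automatic block fit failed because it counted the dark post as a 25th well. I used its picture only for the position along the rail and a visual check.
- **Flask, jar and tape:** I did not measure their positions again at the end. The arm's path stayed well clear of all three.

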